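Put the tea tin away in the basket bay and click its door shut

TASK

Lift the tallest box tin out of the divider rack, stand it on the cork mat and let go to change your grip, then stand it upright on the floor of the narrow bay of the blue upper basket, a broad face squarely towards the bay's door. Then push the bay's small hinged door fully shut, until it clicks home on its catch and stays shut. Set the tin down gently, never letting it fall, and leave the other things where they are.

Things in the scene. Friction and masses are not known exactly. Their poses are not given: they have to be found in the camera images.
- tea_tin_center (a point): Centre (half-way up) of the tea tin: plain steel box tin standing upright, 60 mm long (its x) by 38 mm thick (its y) by 105 mm tall (its z), 0.14 to 0.28 kg, the tallest of three tins in the white rack (any slot). In the rack it can only be taken by its narrow ends (60 mm apart); in the bay there is finger room only at its broad faces (38 mm apart).
- mid_tin_center (a point): Bystander: a like tin only 80 mm tall in another slot of the rack. Point at its centre.
- low_tin_center (a point): Bystander: a like tin only 60 mm tall in another slot of the rack. Point at its centre.
- rack: White fixed rack, 120 (x) by 180 mm (y), floor 6 mm thick; four dividers 4 mm thick, 110 mm long along x, up to 100 mm above the counter, make three slots 52 mm wide at y = -56, 0, 56 mm, open at both ends. A tin stands along its slot, dividers 7 mm from its broad faces. Origin under its centre.
- mat_top (a point): Centre of the top of a fixed square cork mat, 110 by 110 mm, 4 mm thick, on the counter between rack and baskets. Axes along its edges.
- bay_floor (a point): Centre of the floor of the narrow bay, the left end of the blue upper basket, 95 mm above the counter. x points to the back, y to the left, z up. Inside it is 80 mm wide (y -40 to 40) and 142 mm deep (x -71 to 71), open at the top; left wall, back wall and right divider (4 mm thick) reach 95 mm above the floor. The door closes its front (-x).
- bay_door (a joint): Hinge angle of the bay's white door, rad: 0 = shut and home on its catch, growing as it swings out to the front, limit 1.8. Light friction: it stays where left. From about 0.19 rad a spring roller catch resists (3 to 8 N at 70 mm from the hinge); past about 0.07 rad it draws the door home. Let go in between, the door springs back ajar.
- door_hinge (a point): On the door's upright hinge axis, half-way up; 78 mm in front of and 42 mm right of bay_floor. Turns with the door: y runs along the door to its free edge, -x is the outer face's normal. Flat panel, y 2 to 92 mm, z -45 to 45 mm, outer face at x = -3 mm (ribs 3 mm proud near top and bottom). A nib stands 19 mm proud inside near the free edge.
- door_edge (a point): Point on the door's free edge, half-way up, 92 mm from the hinge axis.
- flask: Bystander: steel flask with screw-top lid, 68 mm across, 197 mm tall, standing in the wide right part of the upper basket. Origin under its centre.
- mug: Bystander: white enamel mug, 72 mm across plus handle, 80 mm tall, in the wide part of the upper basket next to the bay. Origin under its centre.
- bowl: Bystander: small glass bowl turned upside down, 80 mm across, 42 mm tall, in the wide part of the upper basket. Origin under its centre.
- spoon: Bystander: wooden spoon 140 mm long lying in the wide part of the upper basket, along its front.
- jar: Bystander: amber glass jar with steel lid, 60 mm across, 90 mm tall, standing on the counter behind the mat. Origin under its centre.
- station: Fixed stack of a white basket and a blue one on it, 150 mm deep, 362 mm wide. Origin on the counter below bay_floor, same axes. Right of the bay's divider (y -44 to -314 mm) the upper basket holds other things behind a front wall 50 mm high.
- tea_tin: The same tea tin; origin under its centre.
Mind the look-alikes: they are no part of the job. Of the things shaped like the part that bears mat_top, the cork one is meant.

How it is judged:
On the way, in this order (a step that is already met when the one before it is completed fails the run):
1. the tea tin stands upright on the cork mat, let go (horizontal distance between tea_tin_center and mat_top below 0.05 m and z of tea_tin_center in the frame of mat_top below 0.06 m and angle between tea_tin_center's own z axis and vertical below 0.1 rad and contact force between the fingers and tea_tin below 0.05 N), for 0.2 s.
2. the tea tin stands upright in the bay, let go, with the door still open (z of tea_tin_center in the frame of bay_floor between 0.045 and 0.06 m and x of tea_tin_center in the frame of bay_floor between -0.055 and 0.055 m and y of tea_tin_center in the frame of bay_floor between -0.03 and 0.03 m and angle between tea_tin_center's own z axis and vertical below 0.1 rad and angle between the x axis of tea_tin_center and the y axis of bay_floor, either way round below 0.26 rad and contact force between the fingers and tea_tin below 0.05 N and value of joint bay_door above 0.22 rad), for 0.2 s.
3. the door is home on its catch (value of joint bay_door below 0.03 rad), for 0.2 s.
At the end, for the whole second after the job is handed in: The tea tin stands released and at rest on the bay's floor, within 0.1 rad of upright and inside the bay, a broad face within 0.26 rad of square to the door; the door is home on its catch (below 0.03 rad) (z of tea_tin_center in the frame of bay_floor between 0.045 and 0.06 m and x of tea_tin_center in the frame of bay_floor between -0.055 and 0.055 m and y of tea_tin_center in the frame of bay_floor between -0.03 and 0.03 m and angle between tea_tin_center's own z axis and vertical below 0.1 rad and angle between the x axis of tea_tin_center and the y axis of bay_floor, either way round below 0.26 rad and contact force between the fingers and tea_tin below 0.05 N and linear speed of tea_tin below 0.02 m/s and value of joint bay_door below 0.03 rad); the robot touches nothing.
It fails at once if another thing is moved more than 40 mm (distance of any of flask, mug, bowl, spoon, jar, mid_tin_center, low_tin_center from where it was at the start of the episode above 0.04 m).
It fails at once if the tea tin is let fall (over 0.6 m/s with no finger on it) (contact force between the fingers and tea_tin below 0.05 N and linear speed of tea_tin above 0.6 m/s).
It also fails if it takes over 72 s, if anything falls off the work surface, if the arm or the gripper's body presses on something with over 40 N, if the wrist force passes 120 N, or if a joint passes its speed limit or range.

ROBOT

A 7-joint arm with a two-finger parallel gripper is mounted at the origin on the work surface. World frame = base frame: x ahead of the robot, y to its left, z up, the work surface at z = 0. Lengths are in m, angles in rad, forces in N, time in s.
With the tool pointing down it reaches from about 0.425 to 0.925 m from the base axis. Payload 6.8 kg.
Tool frame: the origin (TCP) lies between the finger pads; the fingertips stand r.tip_reach ahead of it and the grasp point (between the pads) lies 11 mm behind it (r.tip_reach is the distance from the TCP to the fingertips, in m); z points along the fingers, y is the direction in which the jaws open and shut (so a half turn about z gives the same grasp; the last joint's range is limited). The gripper opens to 85 mm and grips with 20 to 120 N. Pads are 22 mm wide; open, the fingers measure 114 mm over their backs; the gripper's body (76 mm by 85 mm) begins 54 mm behind the grasp point. The pads swing forward as they close: fully open they stand 13 mm farther back than shut.
Start: joints at [-1.348, 0.477, 0.022, 1.555, -0.011, 1.109, -0.083], TCP at [0.219, 0.638, 0.239] pointing down, gripper open.
Joint ranges: [-2.96, 2.96], [-0.34, 2.1], [-1.41, 1.46], [0.24, 2.44], [-1.37, 4.51], [0.17, 1.92], [-2.96, 2.96]. Speed limits (rad/s): [2.39, 2.39, 3.14, 3.14, 3.14, 3.14, 3.14].

INTERFACE

Orientations are given as a rotation vector (axis times angle).
In Python, from bench import r, eyes, spotter gives the robot as it stands.
- The arm moves only by the tool carry_out, never from a script. Its argument "series" is text: rows parted by semicolons, each of 5 numbers parted by spaces: the shift along the tool's x, y, z in cm, then the turn about the tool's z in rad, then the opening, from 0 (shut) to 1 (fully open). In form: x y z yaw gripper; .... A call has 1 to 8 rows; each row shifts and turns the commanded pose from where the row before left it, along the tool's axes as they then stand; what a row does not reach is not made up. A row lasts 1/8 s, in which the tool goes at most 62.5 mm and 10.7 degrees, less where a joint would pass 70% of its speed; a pose out of reach is approached as far as the arm can. A call with a gripper value outside its range is refused whole. The fingers move at their own pace and stop on an object; "grip_force" is the grip in N (left out, the last holds). Time passes only in rows, so rows that do not move let the fingers close. It gives the time, the measured TCP pose, the force and the opening at its end, in the units of the state.
- r.get_obs(): the state, without advancing time (a new reading comes with each control period).
- eyes.grab_frame(name): name is "side" or "top"; returns a dict with "color" (420x560x3 uint8, blue, green, red), "intrinsics" (3x3 intrinsics, pixels), "D" ([k1, k2, p1, p2, k3] as OpenCV has them; the pictures are not rectified), "R" (3x3) and "t" (3): a world point X has camera coordinates R X + t. Camera axes: x right, y down, z forward; pixel columns grow to the right and rows downward; lengths in m; the calibration is good to about 2 mm. A picture is of the moment at which its call begins. There is no depth.
- r.hand_in(): hands the job in, once; it reports no verdict.
Trained networks look in a picture, given as the dict that the camera call returned (one of the last four; its "shot" number tells which), for a name from the list of things; names that differ only in an ending like _2 or _b are one class to them, and where a whole thing is asked for, a point or a joint stands for the part that bears it (a point fixed in the world has none). Each returns a list of dicts, best first, with "confidence" (0 to 1); they miss things now and then, are a little off and sometimes report something else, mostly with a low value. They report only what shows in the picture. A call takes as long as a camera call. They do not tell look-alikes from the thing itself.
- spotter.search_frame(picture, query): "uv" ([column, row] in pixels, amid what is visible of it).
- spotter.trace(picture, query): "pixels" (420x560 bool, what is visible of it) and "uv" ([column, row] in pixels, amid what is visible of it).
- spotter.mark_of(picture, query): "uv" ([column, row] in pixels: a listed point, or the origin of a listed thing).
The state is a dict: "clock": time; "joints": joint angles; "qvel": joint speeds; "tau": joint torques, N m; "tcp_pos": TCP position; "orientation": TCP orientation; "contact_force": force on the tool from outside, world axes, zero at the start; "moment": the same for the moment, N m; "grip_width": finger opening in m.
Only numpy, scipy, OpenCV 4.12 (cv2) and the standard library are available. Lean on these libraries where they do the work, as an engineer would, in place of code of your own. Each camera call takes 0.05 s, during which the arm holds its last target.

## Working session

There is one attempt and no reset: what is moved stays moved. The work goes in short steps, Python scripts to look and compute and a tool call to move; the robot and the scene stay as the last step left them, time stands still between calls to the robot, and variables do not carry over. Pictures are saved under pics/ and viewed, and the job is handed in when it is done.

Besides the shell and the picture viewer there is one more tool, called after ">>>" as name(argument=value, ...), one argument or row to a line, values as JSON. carry_out: Moves the arm, as the interface text tells. Its arguments: {"type":"object","properties":{"series":{"type":"string"},"grip_force":{"type":"number"}},"required":["series"]}

```bash
ls -la; mkdir -p pics
python3 - <<'E'
from bench import r, eyes, spotter
import cv2,numpy as np
print(r.get_obs(), r.tip_reach)
for n in ("side","top"):
    p=eyes.grab_frame(n); cv2.imwrite(f"pics/{n}0.png",p["color"])
    print(n,p["intrinsics"].tolist(),p["D"],p["R"].tolist(),p["t"])
    for q in ["tea_tin_center","mid_tin_center","low_tin_center","rack","mat_top","bay_floor","door_hinge","door_edge","station","jar","tea_tin","mug","flask"]:
        print(q,[(np.round(d["uv"],1).tolist(),round(d["confidence"],2)) for d in spotter.mark_of(p,q)[:3]])
E
```

```text
total 12
drwxr-xr-x  3 agent agent 4096 Dec  6 21:58 .
drwxr-xr-x 23 root  root  4096 Dec  6 21:58 ..
drwxr-xr-x  2 agent agent 4096 Dec  6 21:58 pics
{'clock': 0.0, 'joints': array([-1.34810999,  0.4777945 ,  0.02233293,  1.55647571, -0.01151892,
        1.10928876, -0.08309932]), 'qvel': array([ 8.00472211e-04, -1.29623730e-03, -9.33306051e-04, -9.08377002e-05,
       -1.22413514e-03, -3.79204333e-04,  3.26678342e-03]), 'tau': array([-8.26632840e-04, -5.96467781e+01,  1.60731744e+00, -2.81208014e+01,
        1.23059523e-02,  9.28229594e-03,  2.78864547e-06]), 'tcp_pos': array([0.21904512, 0.63784861, 0.23831908]), 'orientation': array([-5.17170880e-01, -3.09854106e+00,  2.87279102e-03]), 'contact_force': array([-0.7808237 , -0.0088927 , -0.05039144]), 'moment': array([-0.01711183, -0.04464079,  0.01718426]), 'grip_width': 0.08597783468595564} 0.008
side [[393.15372144664417, 0.0, 274.4127144074482], [0.0, 393.15372144664417, 216.53426161388117], [0.0, 0.0, 1.0]] [-0.06759133  0.          0.          0.          0.        ] [[0.9512557612606336, -0.30745219933809115, 0.0241996237702
[... 961 characters left out ...]
26161724671316, 0.024984890398039382, -0.11869662762058227], [0.11806505970113042, -0.02539921410637378, -0.9926809767496035]] [-0.0096949   0.53590758  1.08500079]
tea_tin_center [([108.6, 225.1], 0.93)]
mid_tin_center [([156.3, 228.4], 0.7)]
low_tin_center [([135.6, 223.9], 0.53)]
rack [([138.7, 226.7], 0.6)]
mat_top [([194.0, 291.3], 0.96), ([296.9, 287.5], 0.95), ([233.8, 228.7], 0.68)]
bay_floor [([318.3, 181.1], 0.57)]
door_hinge [([334.2, 211.6], 0.68)]
door_edge [([306.0, 241.8], 0.79)]
station [([310.9, 189.5], 0.96)]
jar [([214.0, 141.8], 0.93)]
tea_tin [([118.8, 224.2], 0.9)]
mug [([354.7, 176.4], 0.8)]
flask [([425.3, 184.0], 0.62), ([136.2, 227.2], 0.48), ([139.3, 228.0], 0.25)]
```

View pics/side0.png

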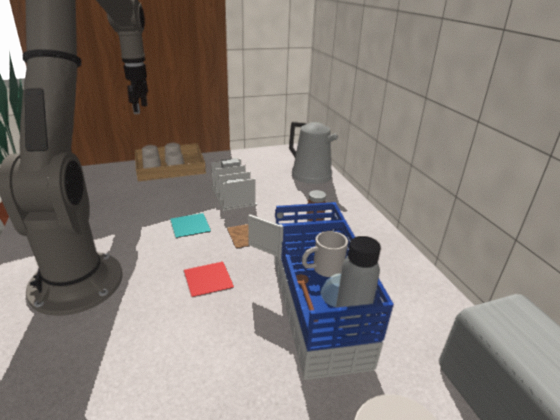

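View pics/top0.png

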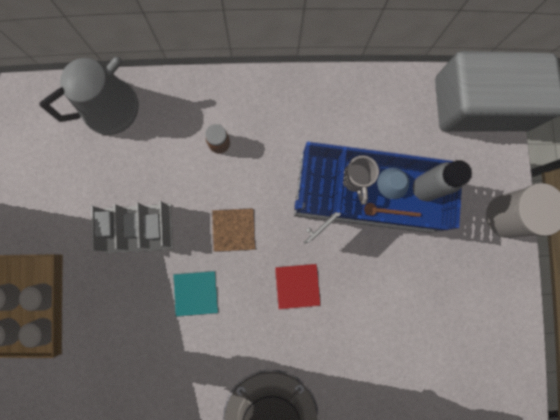

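The top view shows the rack at (132,227) with its tins, the cork mat at (233,229), look-alike mats that are teal (195,293) and red (298,286), the bay at (320,180), and the door standing ajar at (322,227). The glasses on the wooden tray at (30,315) are not tins.

```bash
cat > h.py <<'E'
import cv2,numpy as np
from bench import r, eyes, spotter
def ray(p,uv):
    u=cv2.undistortPoints(np.array([[uv]],float),p["intrinsics"],np.array(p["D"],float))[0,0]
    R=np.array(p["R"]);return -R.T@np.array(p["t"]),R.T@np.array([u[0],u[1],1.])
def atz(p,uv,z):
    o,d=ray(p,uv);return o+d*(z-o[2])/d[2]
def proj(p,X):
    R=np.array(p["R"]);X=np.atleast_2d(X).astype(float)
    return cv2.projectPoints(X,cv2.Rodrigues(R)[0],np.array(p["t"],float),p["intrinsics"],np.array(p["D"],float))[0][:,0]
def crop(p,u0,v0,u1,v1,name,k=6,lines=[]):
    im=p["color"].copy()[v0:v1,u0:u1]
    im=cv2.resize(im,None,fx=k,fy=k,interpolation=cv2.INTER_CUBIC)
    for c,L in lines:
        q=((np.array(L)-[u0,v0]+.5)*k).round().astype(int)
        cv2.polylines(im,[q.reshape(-1,1,2)],False,c,1)
    cv2.imwrite("pics/"+name,im)
E
python3 - <<'E'
from h import *
t=eyes.grab_frame("top"); s=eyes.grab_frame("side")
crop(t,80,190,190,265,"rt1.png",7); crop(s,195,140,275,215,"rs1.png",8)
crop(t,285,130,385,250,"bt1.png",5); crop(s,230,190,350,300,"bs1.png",5)
for q,z in [("mat_top",.004),("tea_tin_center",.0585),("mid_tin_center",.046),("low_tin_center",.036),("rack",0),("bay_floor",.095),("door_hinge",.14),("door_edge",.14),("station",0),("jar",0)]:
    for p in (t,s):
        print(q,[(np.round(d["uv"]).tolist(),atz(p,d["uv"],z).round(3).tolist(),round(d["confidence"],2)) for d in spotter.mark_of(p,q)])
E
```

```text
mat_top [([198.0, 294.0], [0.32, 0.181, 0.004], 0.95), ([232.0, 229.0], [0.487, 0.089, 0.004], 0.86), ([296.0, 286.0], [0.334, -0.073, 0.004], 0.58)]
mat_top [([192.0, 227.0], [0.324, 0.166, 0.004], 0.96), ([247.0, 236.0], [0.477, 0.071, 0.004], 0.79), ([208.0, 281.0], [0.331, -0.094, 0.004], 0.77), ([235.0, 191.0], [0.506, 0.358, 0.004], 0.54), ([326.0, 269.0], [0.643, -0.136, 0.004], 0.46), ([309.0, 242.0], [0.646, -0.007, 0.004], 0.2)]
tea_tin_center [([110.0, 226.0], [0.499, 0.393, 0.058], 0.91)]
tea_tin_center [([230.0, 171.0], [0.5, 0.412, 0.058], 0.5)]
mid_tin_center [([155.0, 228.0], [0.492, 0.281, 0.046], 0.91), ([333.0, 215.0], [0.513, -0.172, 0.046], 0.33), ([304.0, 241.0], [0.448, -0.096, 0.046], 0.23)]
mid_tin_center [([328.0, 267.0], [0.625, -0.177, 0.046], 0.75), ([235.0, 190.0], [0.489, 0.285, 0.046], 0.48)]
low_tin_center [([136.0, 228.0], [0.494, 0.334, 0.036], 0.81)]
low_tin_center [([340.0, 294.0], [0.618, -0.263, 0.036], 0.45), ([313.0, 218.0], [0.687, 0.067, 0.036], 0.32)]
rack [([139.0, 232.0], [0.487, 0.335, 0.0], 0.91)]
rack [([233.0, 194.0], [0.495, 0.346, 0.0], 0.66)]
bay_floor [([317.0, 182.0], [0.59, -0.128, 0.095], 0.76)]
bay_floor [([308.0, 245.0], [0.583, -0.135, 0.095], 0.58)]
door_hinge [([335.0, 214.0], [0.507, -0.163, 0.14], 0.8)]
door_hinge [([280.0, 242.0], [0.498, -0.161, 0.14], 0.95)]
door_edge []
door_edge [([250.0, 228.0], [0.444, -0.085, 0.14], 0.85)]
station [([313.0, 192.0], [0.582, -0.129, 0.0], 0.96), ([137.0, 231.0], [0.489, 0.34, 0.0], 0.7), ([394.0, 181.0], [0.606, -0.35, 0.0], 0.64)]
station [([309.0, 274.0], [0.593, -0.138, 0.0], 0.61)]
jar [([217.0, 143.0], [0.721, 0.125, 0.0], 0.97)]
jar [([311.0, 219.0], [0.701, 0.113, 0.0], 0.6), ([306.0, 296.0], [0.553, -0.214, 0.0], 0.23)]
```

View pics/rt1.png

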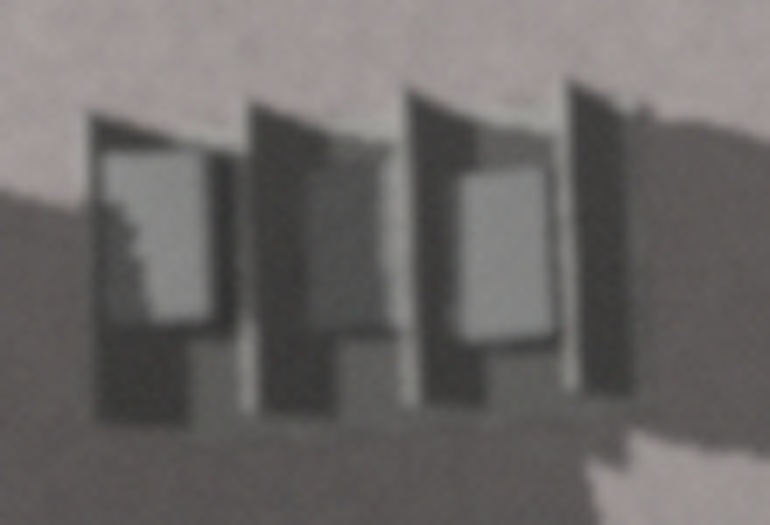

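View pics/rs1.png

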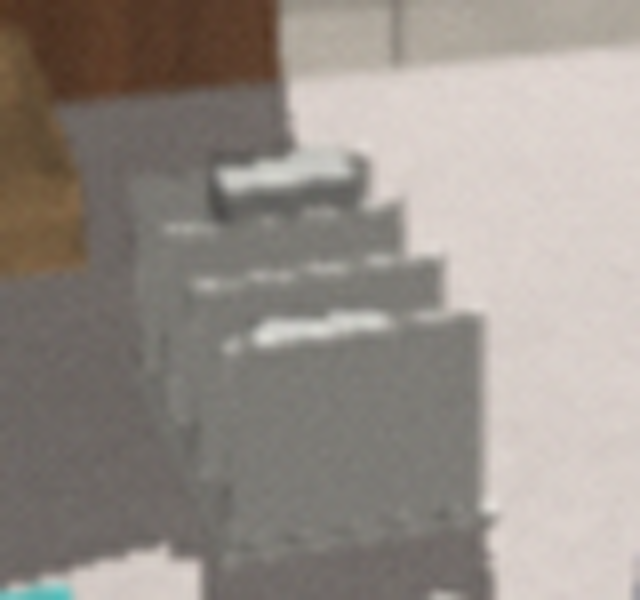

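View pics/bt1.png

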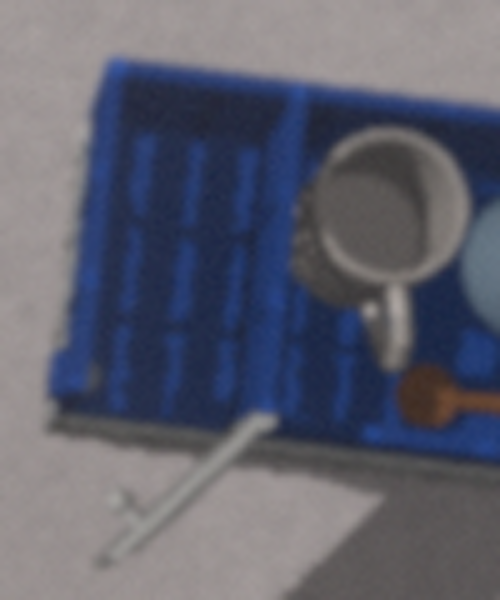

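View pics/bs1.png

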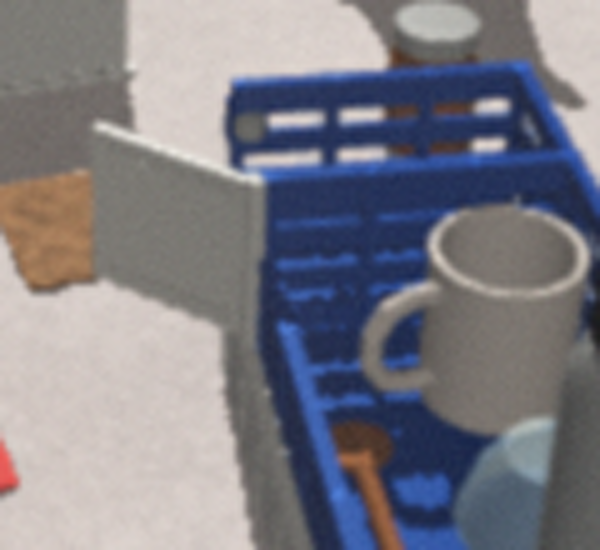

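```bash
cat > fit.py <<'E'
from h import *
from scipy.optimize import least_squares
t=eyes.grab_frame("top"); s=eyes.grab_frame("side")
def px(pts,o,k): return (np.array(pts,float))/k-.5+np.array(o)
def T(q,P):
    c,sn=np.cos(q[2]),np.sin(q[2]);P=np.array(P,float)
    return np.c_[q[0]+c*P[:,0]-sn*P[:,1],q[1]+sn*P[:,0]+c*P[:,1],P[:,2]]
def fit(obs,q0):
    f=lambda q:np.concatenate([(proj(p,T(q,P))-u).ravel() for p,P,u in obs])
    R=least_squares(f,q0,loss="soft_l1",f_scale=1.); 
    return R.x,[ (proj(p,T(R.x,P))-u).round(1).tolist() for p,P,u in obs]
ys=[.084,.028,-.028,-.084]
Pt=[(a,y,.1) for y in ys for a in (.055,-.055)]
ut=px([(90,115),(95,425),(248,100),(245,412),(407,90),(410,405),(570,80),(572,393)],(80,190),7)
Ps=[(a,y,.1) for y in (-.084,-.028,.028) for a in (-.055,.055)]
us=px([(230,345),(483,315),(195,285),(443,260),(165,230),(403,205)],(195,140),8)
for nm,o in (("t",[(t,Pt,ut)]),("s",[(s,Ps,us)]),("both",[(t,Pt,ut),(s,Ps,us)])):
    print("rack",nm,*fit(o,[.49,.335,0]))
tt=[(.03,.019,.111),(.03,-.019,.111),(-.03,-.019,.111),(-.03,.019,.111)]
print("tin t",*fit([(t,tt,px([(103,155),(205,152),(213,320),(105,327)],(80,190),7))],[.5,.393,0]))
ts=[(-.03,.019,.111),(.03,.019,.111)]
mt=[(.03,.019,.086),(.03,-.019,.086),(-.03,-.019,.086),(-.03,.019,.086)]
print("mid t",*fit([(t,mt,px([(457,175),(545,167),(552,335),(462,343)],(80,190),7))],[.5,.28,0]))
# station
St=[(.075,.044,.19),(.075,-.042,.19)]
ut=px([(110,60),(297,84)],(285,130),5)
Ss=[(-.075,.044,.19),(.075,.044,.19),(.075,-.042,.19),(-.075,-.042,.19)]
us=px([(232,80),(530,64),(577,150),(262,178)],(230,190),5)
for nm,o in (("t",[(t,St,ut)]),("s",[(s,Ss,us)]),("both",[(t,St,ut),(s,Ss,us)])):
    print("stn",nm,*fit(o,[.585,-.13,-.1]))
for z in (.185,.19):
  print("door t",atz(t,px([(262,415)],(285,130),5)[0],z),atz(t,px([(105,560)],(285,130),5)[0],z))
  print("door s",atz(s,px([(262,178)],(230,190),5)[0],z),atz(s,px([(95,123)],(230,190),5)[0],z))
im=cv2.cvtColor(t["color"],cv2.COLOR_BGR2HSV)
for p in(t,s):
  m=[d for d in spotter.trace(p,"mat_top")]
  for d in m:
    c,_=cv2.findContours(d["pixels"].astype(np.uint8),0,2); c=max(c,key=cv2.contourArea); R=cv2.minAreaRect(c);b=cv2.boxPoints(R)
    print("mat",d["confidence"],d["uv"],[atz(p,x,.004).round(3)[:2].tolist() for x in b], atz(p,b.mean(0),.004).round(3))
E
python3 fit.py
```

```text
rack t [0.49518387 0.33726669 0.03165017] [[[-0.2, -1.1], [-0.3, -0.2], [-0.2, -0.2], [1.0, 0.5], [-0.2, -0.1], [0.4, 0.2], [-0.7, 0.0], [0.4, 0.7]]]
rack s [0.49419486 0.33266008 0.03759703] [[[-0.7, 0.4], [0.3, -0.5], [-0.3, 0.5], [0.3, -0.7], [-0.3, 0.4], [0.7, -0.5]]]
rack both [0.49514136 0.33692884 0.03329596] [[[-0.1, -1.0], [-0.2, -0.1], [-0.1, -0.2], [1.2, 0.5], [-0.1, -0.1], [0.6, 0.2], [-0.6, -0.0], [0.6, 0.6]], [[-0.8, -0.2], [0.2, -1.0], [-0.3, -0.1], [0.3, -1.2], [-0.2, -0.2], [0.7, -1.0]]]
tin t [0.50021694 0.39385196 0.0407327 ] [[[-0.4, -0.0], [0.5, -0.6], [0.0, 0.3], [-0.1, 0.3]]]
mid t [0.49380342 0.27988808 0.05137724] [[[-1.6, -0.2], [1.2, -0.2], [1.4, 0.2], [-1.2, 0.2]]]
stn t [ 0.58681343 -0.12827631 -0.14953337] [[[-0.1, -0.0], [0.1, 0.0]]]
stn s [ 0.58256516 -0.13209213 -0.1589258 ] [[[0.4, 0.0], [-0.8, -0.2], [0.0, 1.0], [0.3, -0.5]]]
stn both [ 0.58482703 -0.12926528 -0.14468132] [[[0.2, 0.9], [0.4, 0.7]], [[0.7, -0.4], [-0.9, -1.0], [0.4, -0.1], [1.1, -1.1]]]
door t [ 0.50476017 -0.15861293  0.185     ] [ 0.44214304 -0.08601007  0.185     ]
door s [ 0.5032
[... 201 characters left out ...]
3920971 -0.09686558  0.19      ]
mat 0.77 [297.3, 286.5] [[0.386, -0.019], [0.392, -0.129], [0.282, -0.135], [0.276, -0.026]] [ 0.334 -0.077  0.004]
mat 0.75 [194.5, 296.5] [[0.374, 0.248], [0.38, 0.13], [0.269, 0.123], [0.263, 0.24]] [0.322 0.185 0.004]
mat 0.95 [242.2, 235.8] [[0.428, 0.137], [0.494, 0.137], [0.474, 0.022], [0.414, 0.024]] [0.452 0.078 0.004]
mat 0.81 [188.9, 226.4] [[0.263, 0.234], [0.384, 0.243], [0.375, 0.13], [0.263, 0.125]] [0.321 0.181 0.004]
mat 0.7 [205.9, 282.4] [[0.272, -0.031], [0.396, -0.019], [0.388, -0.136], [0.275, -0.142]] [ 0.331 -0.085  0.004]
mat 0.44 [303.8, 285.9] [[0.553, -0.138], [0.582, -0.13], [0.57, -0.258], [0.545, -0.264]] [ 0.562 -0.201  0.004]
```

Candidates for the tallest tin are the left slot (102,224), middle slot (129,226), right slot (151,227), plus the glasses on the tray (30,297). In the side crop, the tin in the far slot (231,162) alone stands clear of the dividers, and that is the left slot in the top view. Its top fits a 60×38 face at z=0.111 within 0.6 px, so I choose that one. The mat is the cork one at (233,229).

```bash
cat > go.py <<'E'
import sys; from h import *
from scipy.spatial.transform import Rotation as Ro
# usage: go.py x y z psi(jaw world angle, mod pi)
o=r.get_obs(); R=Ro.from_rotvec(o["orientation"]).as_matrix()
a=np.arctan2(R[1,1],R[0,1]); print("tcp",o["tcp_pos"].round(4),"jaw",round(a,4),"zax",R[:,2].round(3),"w",round(o["grip_width"],4),"j",o["joints"].round(2),"F",o["contact_force"].round(1),"t",o["clock"])
if len(sys.argv)>1:
    X=np.array(list(map(float,sys.argv[1:4]))); psi=float(sys.argv[4])
    d=(psi-a+np.pi/2)%np.pi-np.pi/2
    print("yaw",round(-d,4),"(or",round(-d+np.pi,3),-round(d+np.pi,3),")")
    w=X-o["tcp_pos"]
    print("shift now cm",(R.T@w*100).round(2)); R2=Ro.from_rotvec([0,0,d]).as_matrix()@R
    print("shift after yaw cm",(R2.T@w*100).round(2))
E
python3 go.py 0.5 0.393 0.22 0.04
python3 - <<'E'
from h import *
t=eyes.grab_frame("top")
c=t["color"]; hsv=cv2.cvtColor(c,cv2.COLOR_BGR2HSV)
m=((hsv[...,1]>75)&(hsv[...,0]>3)&(hsv[...,0]<22)).astype(np.uint8); m[:190]=0;m[270:]=0;m[:,:195]=0;m[:,270:]=0
cs,_=cv2.findContours(m,0,2);k=max(cs,key=cv2.contourArea);b=cv2.boxPoints(cv2.minAreaRect(k))
print([atz(t,x,.004).round(3)[:2].tolist() for x in b],atz(t,b.mean(0),.004).round(3))
E
```

```text
tcp [0.2192 0.6384 0.2393] jaw 1.24 zax [-0. -0. -1.] w 0.0853 j [-1.35  0.48  0.02  1.56 -0.01  1.11 -0.08] F [-0.8 -0.   0.7] t 2.7
yaw 1.2 (or 4.342 -1.942 )
shift now cm [-34.53 -14.09   1.93]
shift after yaw cm [-25.65  27.07   1.93]
[[0.538, 0.141], [0.54, 0.034], [0.434, 0.031], [0.432, 0.137]] [0.486 0.086 0.004]
```

>>> carry_out(
  series="0 0 0 0.1714 1;0 0 0 0.1714 1;0 0 0 0.1714 1;0 0 0 0.1714 1;0 0 0 0.1714 1;0 0 0 0.1714 1;0 0 0 0.1714 1",
  grip_force=50,
)

```text
clock: 3.62
tcp_pos: [0.2191, 0.6385, 0.2393]
orientation: [-2.183, -2.26, 0.0]
contact_force: [0.1, 0.7, -1.0]
grip_width: 0.0857
```

>>> carry_out(
  series="-4.28 4.5 0.3 0 1;-4.28 4.5 0.3 0 1;-4.28 4.5 0.3 0 1;-4.28 4.5 0.3 0 1;-4.28 4.5 0.3 0 1;-4.28 4.5 0.3 0 1;0 0 0 0 1",
)

```text
clock: 4.5
tcp_pos: [0.5044, 0.3865, 0.2216]
orientation: [2.186, 2.252, 0.0]
contact_force: [-1.1, 0.2, -0.8]
grip_width: 0.0848
```

```bash
python3 go.py 0.5 0.393 0.078 0.037
python3 - <<'E'
from h import *
t=eyes.grab_frame("top"); s=eyes.grab_frame("side")
crop(t,80,170,190,265,"rt2.png",6); crop(s,185,80,285,215,"rs2.png",4)
E
```

```text
tcp [0.5044 0.3865 0.2216] jaw 0.0297 zax [ 0.003 -0.002 -1.   ] w 0.0848 j [-1.03  0.44  0.37  1.69 -0.18  1.04 -0.57] F [-1.1  0.2 -0.8] t 4.5
yaw -0.0073 (or 3.134 -3.149 )
shift now cm [ 0.7  -0.45 14.36]
shift after yaw cm [ 0.71 -0.45 14.36]
```

>>> carry_out(
  series="0 0 0 0 1;0 0 0 0 1",
)

```text
clock: 4.85
tcp_pos: [0.4981, 0.3942, 0.2213]
orientation: [-2.173, -2.268, -0.0]
contact_force: [-0.6, -0.7, 0.8]
grip_width: 0.0855
```

```bash
python3 go.py 0.5 0.393 0.078 0.037
```

```text
tcp [0.4981 0.3942 0.2213] jaw 0.043 zax [-0.  0. -1.] w 0.0855 j [-1.03  0.44  0.36  1.69 -0.18  1.04 -0.57] F [-0.6 -0.7  0.8] t 4.85
yaw 0.006 (or 3.148 -3.136 )
shift now cm [-0.13  0.19 14.33]
shift after yaw cm [-0.13  0.19 14.33]
```

View pics/rt2.png

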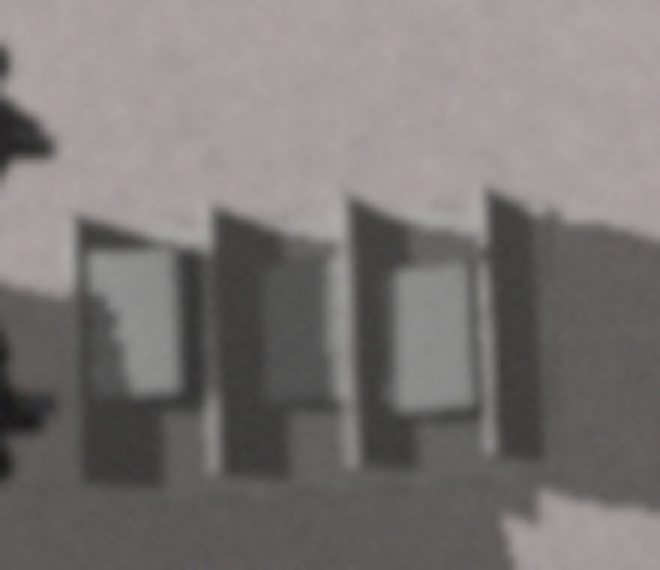

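View pics/rs2.png

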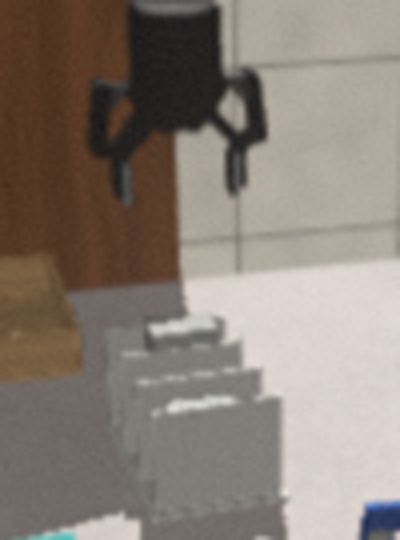

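The jaws at side pixels (216,128) and (244,124) straddle the far tin along its slot. Lowering and gripping.

>>> carry_out(
  series="0 0.1 3 0 1;0 0 3 0 1;0 0 2.5 0 1;0 0 2.5 0 1;0 0 2 0 1;0 0 1.3 0 1;0 0 0 0 1;0 0 0 0 1",
)

```text
clock: 5.85
tcp_pos: [0.5009, 0.3931, 0.0791]
orientation: [2.176, 2.266, 0.002]
contact_force: [-0.3, 0.1, -0.3]
grip_width: 0.0855
```

>>> carry_out(
  series="0 0 0 0 0.5;0 0 0 0 0.4;0 0 0 0 0.3;0 0 0 0 0.3;0 0 0 0 0.3;0 0 0 0 0.3",
)

```text
clock: 6.6
tcp_pos: [0.5006, 0.3931, 0.0792]
orientation: [-2.176, -2.265, -0.002]
contact_force: [-1.7, -0.4, 6.3]
grip_width: 0.0594
```

```bash
python3 go.py 0.486 0.086 0.220 0.037
```

```text
tcp [0.5006 0.3931 0.0792] jaw 0.0402 zax [ 0.001  0.001 -1.   ] w 0.0594 j [-0.98  0.61  0.31  1.79 -0.25  0.77 -0.51] F [-1.7 -0.4  6.3] t 6.6
yaw 0.0032 (or 3.145 -3.138 )
shift now cm [-30.61  -2.68 -14.11]
shift after yaw cm [-30.62  -2.58 -14.11]
```

Gripped at 59.4 mm, which matches the 60 mm length. Lifting.

>>> carry_out(
  series="0 0 -1 0 0.3;0 0 -2 0 0.3;0 0 -2.2 0 0.3;0 0 -2.2 0 0.3;0 0 -2.2 0 0.3;0 0 -2.2 0 0.3;0 0 -2.2 0 0.3;0 0 0 0 0.3",
)

```text
clock: 7.6
tcp_pos: [0.5015, 0.3934, 0.2212]
orientation: [2.177, 2.265, 0.008]
contact_force: [0.7, 0.7, -1.0]
grip_width: 0.0597
```

```bash
python3 go.py 0.486 0.086 0.220 0.037;  python3 - <<'E'
from h import *
t=eyes.grab_frame("top"); s=eyes.grab_frame("side")
crop(t,60,170,190,265,"rt3.png",6); crop(s,185,80,285,215,"rs3.png",4)
E
```

```text
tcp [0.5015 0.3934 0.2212] jaw 0.0399 zax [ 0.003  0.003 -1.   ] w 0.0597 j [-1.03  0.45  0.37  1.69 -0.18  1.03 -0.57] F [ 0.7  0.7 -1. ] t 7.6
yaw 0.0029 (or 3.144 -3.139 )
shift now cm [-3.065e+01 -2.780e+00  1.000e-02]
shift after yaw cm [-3.066e+01 -2.690e+00  1.000e-02]
```

View pics/rs3.png

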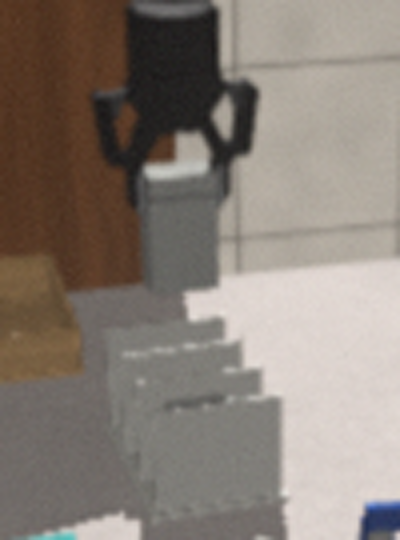

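The tin hangs upright between the jaws (side px ~(230,135)), clear of the rack. Carrying to the mat.

>>> carry_out(
  series="-2 -0.2 0 0 0.3;-5 -0.4 0 0 0.3;-5 -0.5 0 0 0.3;-5 -0.5 0 0 0.3;-5 -0.4 0 0 0.3;-5 -0.4 0 0 0.3;-3.65 -0.4 0 0 0.3;0 0 0 0 0.3",
)

```text
clock: 8.7
tcp_pos: [0.4832, 0.0804, 0.2177]
orientation: [-2.184, -2.258, 0.003]
contact_force: [-0.5, 0.1, -2.1]
grip_width: 0.0593
```

>>> carry_out(
  series="0 0 2 0 0.3;0 0 3 0 0.3;0 0 3 0 0.3;0 0 3 0 0.3;0 0 2 0 0.3;0 0 0 0 0.3;0 0 0 0 0.3",
)

```text
clock: 9.57
tcp_pos: [0.4848, 0.0854, 0.0888]
orientation: [2.176, 2.266, 0.001]
contact_force: [-0.1, -0.4, -2.0]
grip_width: 0.0595
```

```bash
python3 go.py 0.486 0.086 0.0772 0.037
```

```text
tcp [0.4848 0.0854 0.0888] jaw 0.0403 zax [ 0.  0. -1.] w 0.0595 j [-0.63  0.42  0.41  2.13 -0.27  0.64  0.  ] F [-0.1 -0.4 -2. ] t 9.575
yaw 0.0033 (or 3.145 -3.138 )
shift now cm [0.06 0.12 1.16]
shift after yaw cm [0.06 0.12 1.16]
```

>>> carry_out(
  series="0 0 0.4 0 0.3;0 0 0.3 0 0.3;0 0 0.2 0 0.3;0 0 0.1 0 0.3;0 0 0.1 0 0.3;0 0 0 0 0.3;0 0 0 0 0.3",
)

```text
clock: 10.45
tcp_pos: [0.4847, 0.0853, 0.0773]
orientation: [2.176, 2.266, 0.0]
contact_force: [0.1, 0.7, -1.3]
grip_width: 0.0594
```

>>> carry_out(
  series="0 0 0.1 0 0.3;0 0 0 0 0.3;0 0 0 0 0.3",
)

```text
clock: 10.82
tcp_pos: [0.4847, 0.0853, 0.0772]
orientation: [-2.176, -2.265, -0.001]
contact_force: [-4.7, -0.1, 10.3]
grip_width: 0.059
```

>>> carry_out(
  series="0 0 0.1 0 0.3;0 0 0 0 0.3;0 0 0 0 0.3",
)

```text
clock: 11.2
tcp_pos: [0.4847, 0.0853, 0.0771]
orientation: [-2.176, -2.264, -0.001]
contact_force: [-8.4, -1.1, 24.2]
grip_width: 0.0599
```

Contact made. Backing off slightly and opening.

>>> carry_out(
  series="0 0 -0.1 0 0.3;0 0 0 0 0.8;0 0 0 0 0.9;0 0 0 0 1;0 0 0 0 1;0 0 0 0 1",
)

```text
clock: 11.95
tcp_pos: [0.4847, 0.0853, 0.0762]
orientation: [-2.176, -2.266, 0.0]
contact_force: [0.0, -0.3, 0.0]
grip_width: 0.0852
```

```bash
python3 go.py;  python3 - <<'E'
from h import *
t=eyes.grab_frame("top"); s=eyes.grab_frame("side")
crop(t,180,170,290,265,"rt4.png",6); crop(s,195,130,315,265,"rs4.png",4)
E
```

```text
tcp [0.4847 0.0853 0.0762] jaw 0.0402 zax [-0. -0. -1.] w 0.0852 j [-0.62  0.44  0.39  2.14 -0.29  0.61  0.02] F [ 0.  -0.3  0. ] t 11.95
```

View pics/rs4.png

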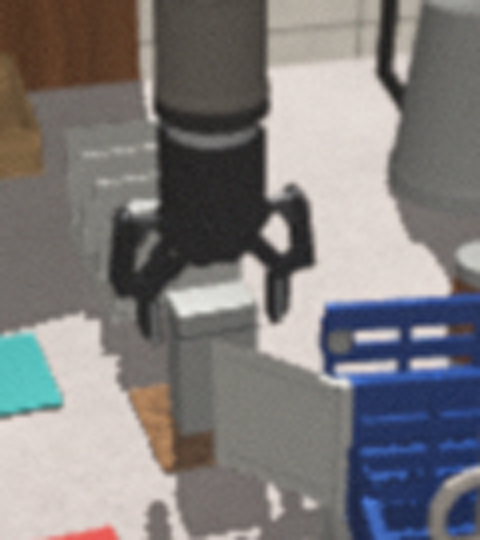

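View pics/rt4.png

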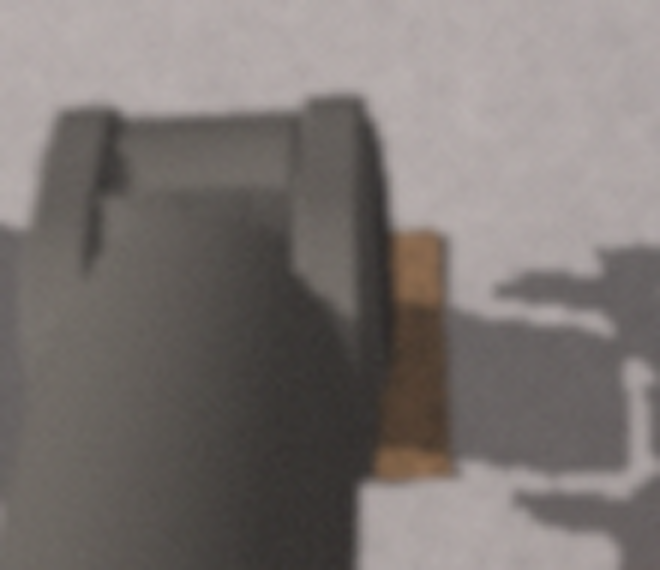

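The tin stands upright and released on the cork (side px ~(247,215)). Rising, turning 90° and regripping the broad faces.

>>> carry_out(
  series="0 0 -2 0 1;0 0 -3 0 1;0 0 -2 0 1;0 0 0 0.1745 1;0 0 0 0.1745 1;0 0 0 0.1745 1;0 0 0 0.1745 1;0 0 0 0.1745 1",
)

```text
clock: 13.05
tcp_pos: [0.4846, 0.0853, 0.1463]
orientation: [-2.933, -1.125, -0.0]
contact_force: [-0.2, -0.2, 0.1]
grip_width: 0.0853
```

>>> carry_out(
  series="0 0 0 0.1745 1;0 0 0 0.1745 1;0 0 0 0.1745 1;0 0 0 0.1745 1;0 0 0 0 1;0 0 0 0 1",
)

```text
clock: 13.8
tcp_pos: [0.4846, 0.0854, 0.1463]
orientation: [3.141, 0.069, -0.0]
contact_force: [-0.1, 0.1, -0.3]
grip_width: 0.0851
```

```bash
python3 go.py .4847 .0853 .078 -1.531;  python3 - <<'E'
from h import *
t=eyes.grab_frame("top"); s=eyes.grab_frame("side")
crop(t,180,170,290,265,"rt5.png",6); crop(s,195,130,315,265,"rs5.png",4)
E
```

```text
tcp [0.4846 0.0854 0.1463] jaw -1.5268 zax [-0. -0. -1.] w 0.0851 j [-0.98  0.4   0.85  2.11 -0.42  0.8  -1.4 ] F [-0.1  0.1 -0.3] t 13.8
yaw 0.0042 (or 3.146 -3.137 )
shift now cm [0.01 0.01 6.83]
shift after yaw cm [0.01 0.01 6.83]
```

View pics/rs5.png

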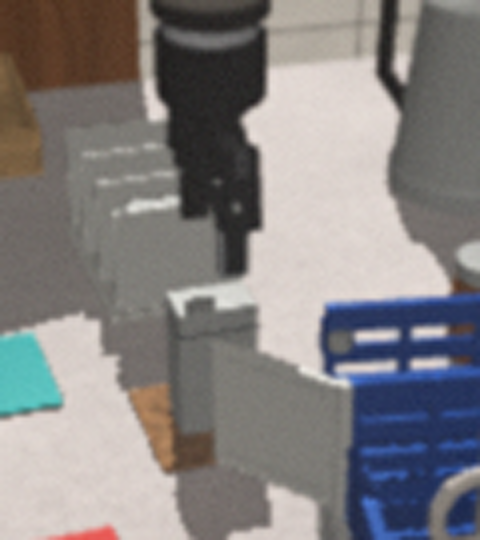

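The tin still stands on the mat at side px (248,214), with the jaws above it now turned across its thin side. Lowering and gripping.

>>> carry_out(
  series="0 0 2 0 1;0 0 2.5 0 1;0 0 2.3 0 1;0 0 0 0 1;0 0 0 0 0.6;0 0 0 0 0.4;0 0 0 0 0.2;0 0 0 0 0.1",
)

```text
clock: 14.9
tcp_pos: [0.4853, 0.0855, 0.0791]
orientation: [-3.14, -0.064, -0.002]
contact_force: [-0.4, -1.1, 6.9]
grip_width: 0.0372
```

>>> carry_out(
  series="0 0 0 0 0.1;0 0 0 0 0.1;0 0 0 0 0.1",
)

```text
clock: 15.28
tcp_pos: [0.4853, 0.0855, 0.0791]
orientation: [-3.14, -0.064, -0.002]
contact_force: [-1.5, 0.5, 5.2]
grip_width: 0.0376
```

```bash
python3 go.py .4847 .0853 .29 -0.15
```

```text
tcp [0.4853 0.0855 0.0791] jaw -1.5302 zax [ 0.001  0.001 -1.   ] w 0.0376 j [-0.87  0.51  0.73  2.15 -0.56  0.67 -1.29] F [-1.5  0.5  5.2] t 15.275
yaw -1.3802 (or 1.761 -4.522 )
shift now cm [ -0.03   0.   -21.09]
shift after yaw cm [ -0.    -0.07 -21.09]
```

Gripped at 37.6 mm. Lifting to clear the 0.19 m walls.

>>> carry_out(
  series="0 0 -1 0 0.1;0 0 -3 0 0.1;0 0 -4 0 0.1;0 0 -4 0 0.1;0 0 -4 0 0.1;0 0 -4 0 0.1;0 0 -2 0 0.1;0 0 0 0 0.1",
)

```text
clock: 16.27
tcp_pos: [0.4852, 0.0854, 0.2995]
orientation: [-3.139, -0.064, -0.003]
contact_force: [-0.2, -0.3, -1.3]
grip_width: 0.037
```

>>> carry_out(
  series="0 0 0 -0.1725 0.1;0 0 0 -0.1725 0.1;0 0 0 -0.1725 0.1;0 0 0 -0.1725 0.1;0 0 0 -0.1725 0.1;0 0 0 -0.1725 0.1;0 0 0 -0.1725 0.1;0 0 0 -0.1725 0.1",
)

```text
clock: 17.27
tcp_pos: [0.4837, 0.085, 0.2968]
orientation: [-2.376, -2.054, 0.004]
contact_force: [0.0, -0.7, -2.2]
grip_width: 0.0374
```

```bash
python3 go.py .590 -.128 .29 -0.15
```

```text
tcp [0.4837 0.085  0.2968] jaw -0.1449 zax [-0.003 -0.001 -1.   ] w 0.0374 j [-1.04  0.13  0.82  1.95 -0.1   1.11 -0.32] F [ 0.  -0.7 -2.2] t 17.275
yaw 0.0051 (or 3.147 -3.136 )
shift now cm [-19.54  13.6    0.68]
shift after yaw cm [-19.47  13.7    0.68]
```

>>> carry_out(
  series="-1.5 1 0 0 0.1;-3.5 2.5 0 0 0.1;-4 2.8 0 0 0.1;-4 2.8 0 0 0.1;-4 2.8 0 0 0.1;-2.5 1.8 0 0 0.1;0 0 0 0 0.1;0 0 0 0 0.1",
)

```text
clock: 18.27
tcp_pos: [0.5902, -0.1272, 0.297]
orientation: [-2.38, -2.047, 0.002]
contact_force: [-0.9, 0.4, -1.9]
grip_width: 0.0375
```

```bash
python3 go.py .591 -.129 .2 -0.15;  python3 - <<'E'
from h import *
t=eyes.grab_frame("top"); s=eyes.grab_frame("side")
crop(t,270,120,390,250,"rt6.png",5); crop(s,220,80,360,290,"rs6.png",3)
E
```

```text
tcp [ 0.5902 -0.1272  0.297 ] jaw -0.1502 zax [-0.002  0.001 -1.   ] w 0.0375 j [-0.53  0.41  0.87  1.7  -0.33  1.19  0.27] F [-0.9  0.4 -1.9] t 18.275
yaw -0.0002 (or 3.141 -3.142 )
shift now cm [-0.17  0.13  9.7 ]
shift after yaw cm [-0.17  0.13  9.7 ]
```

View pics/rs6.png

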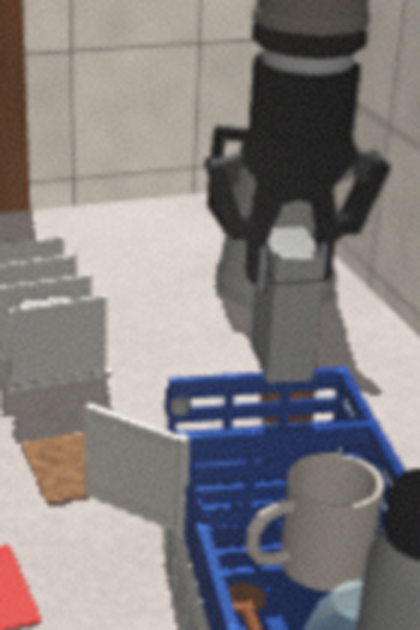

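View pics/rt6.png

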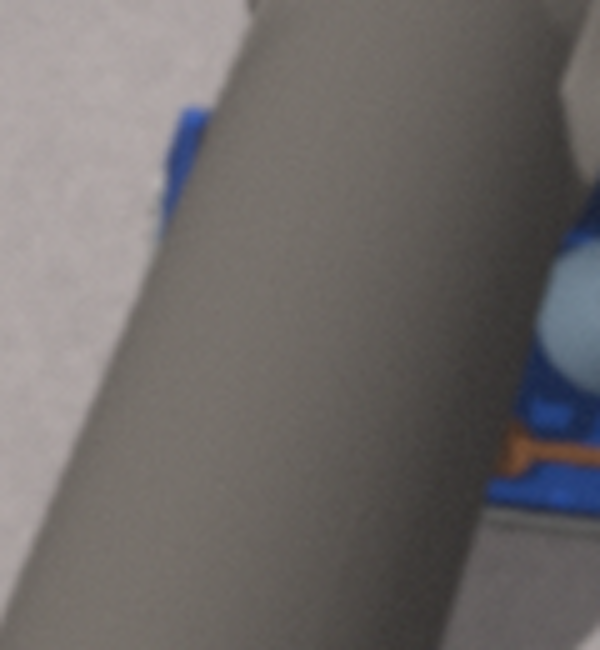

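>>> carry_out(
  series="-0.1 0.1 1 0 0.1;-0.1 0 1 0 0.1;0 0 0.3 0 0.1;0 0 0 0 0.1;0 0 0 0 0.1",
)

```text
clock: 19.0
tcp_pos: [0.5917, -0.1302, 0.2755]
orientation: [2.382, 2.048, 0.0]
contact_force: [-0.6, -0.7, -1.2]
grip_width: 0.0374
```

```bash
python3 go.py .591 -.129 .1705 -0.15;  python3 - <<'E'
from h import *
s=eyes.grab_frame("side"); o=r.get_obs(); p=o["tcp_pos"]
def box(cx,cy,z0,z1,yaw,hx,hy):
    c,n=np.cos(yaw),np.sin(yaw)
    L=[]
    for z in(z0,z1):
        L.append([(cx+c*a-n*b,cy+n*a+c*b,z) for a,b in((-hx,-hy),(hx,-hy),(hx,hy),(-hx,hy),(-hx,-hy))])
    return L
lines=[((0,0,255),proj(s,l)) for l in box(p[0],p[1],p[2]-.0751,p[2]+.03,-.15,.019,.03)]
lines+=[((0,255,255),proj(s,l)) for l in box(.5868,-.1285,.19,.19,-.15,.071,.04)]
crop(s,250,120,350,250,"rs7.png",4,lines); crop(s,250,120,350,250,"rs7b.png",4)
a=cv2.imread("pics/rs7.png");b=cv2.imread("pics/rs7b.png");cv2.imwrite("pics/rs7c.png",np.hstack([a,b]))
E
```

```text
tcp [ 0.5917 -0.1302  0.2755] jaw -0.1504 zax [ 0. -0. -1.] w 0.0374 j [-0.51  0.43  0.85  1.73 -0.35  1.15  0.3 ] F [-0.6 -0.7 -1.2] t 19.0
yaw -0.0004 (or 3.141 -3.142 )
shift now cm [ 0.11 -0.1  10.5 ]
shift after yaw cm [ 0.11 -0.1  10.5 ]
```

View pics/rs7c.png

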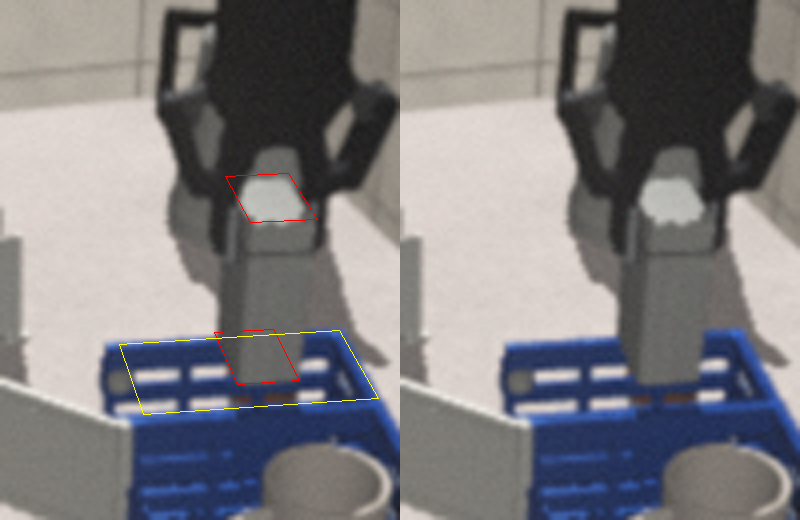

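The overlay matches: tin (side px ~(317,210)) is centred between the bay's left wall and divider to about 2 mm. Lowering in stages.

>>> carry_out(
  series="0.1 -0.1 1 0 0.1;0 0 1.5 0 0.1;0 0 1.5 0 0.1;0 0 1 0 0.1;0 0 0 0 0.1",
)

```text
clock: 19.68
tcp_pos: [0.5902, -0.1289, 0.2242]
orientation: [-2.381, -2.047, 0.002]
contact_force: [-0.3, 0.5, -1.2]
grip_width: 0.0375
```

>>> carry_out(
  series="0 0 1.2 0 0.1;0 0 1.4 0 0.1;0 0 1.2 0 0.1;0 0 0.7 0 0.1;0 0 0.3 0 0.1;0 0 0 0 0.1;0 0 0 0 0.1",
)

```text
clock: 20.55
tcp_pos: [0.591, -0.1291, 0.1777]
orientation: [2.382, 2.048, 0.001]
contact_force: [0.2, -0.4, -2.1]
grip_width: 0.0376
```

>>> carry_out(
  series="0 0 0.3 0 0.1;0 0 0.2 0 0.1;0 0 0.1 0 0.1;0 0 0 0 0.1;0 0 0 0 0.1",
)

```text
clock: 21.18
tcp_pos: [0.5908, -0.129, 0.1713]
orientation: [2.382, 2.048, 0.0]
contact_force: [0.1, 0.2, -1.6]
grip_width: 0.0374
```

>>> carry_out(
  series="0 0 0.1 0 0.1;0 0 0 0 0.1;0 0 0 0 0.1",
)

```text
clock: 21.55
tcp_pos: [0.5908, -0.129, 0.1703]
orientation: [-2.382, -2.048, 0.0]
contact_force: [-0.2, -0.5, -1.1]
grip_width: 0.0375
```

>>> carry_out(
  series="0 0 0.1 0 0.1;0 0 0 0 0.1;0 0 0 0 0.1",
)

```text
clock: 21.92
tcp_pos: [0.5908, -0.129, 0.1702]
orientation: [-2.382, -2.048, -0.001]
contact_force: [-2.2, -0.1, 7.1]
grip_width: 0.0372
```

Floor contact at the expected height. Releasing.

>>> carry_out(
  series="0 0 0 0 0.5;0 0 0 0 0.6;0 0 0 0 0.7;0 0 0 0 0.75;0 0 0 0 0.75;0 0 0 0 0.75",
)

```text
clock: 22.68
tcp_pos: [0.5907, -0.129, 0.1692]
orientation: [-2.382, -2.048, 0.0]
contact_force: [-0.7, 1.0, -0.4]
grip_width: 0.0638
```

```bash
python3 go.py;  python3 - <<'E'
from h import *
s=eyes.grab_frame("side"); crop(s,230,120,350,290,"rs8.png",4)
E
```

```text
tcp [ 0.5907 -0.129   0.1692] jaw -0.1504 zax [-0. -0. -1.] w 0.0638 j [-0.45  0.54  0.77  1.83 -0.46  0.95  0.38] F [-0.7  1.  -0.4] t 22.675
```

View pics/rs8.png

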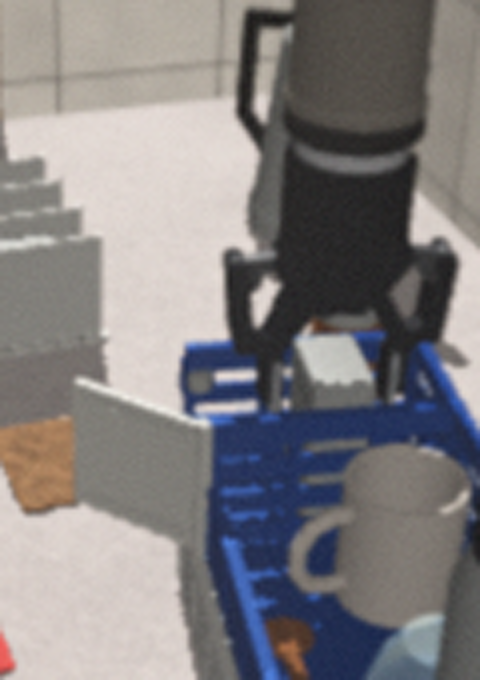

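The tin stands upright in the bay (side px ~(313,213)), fingers clear on both faces and the door still open. Retreating straight up.

>>> carry_out(
  series="0 0 -1 0 0.75;0 0 -2 0 0.75;0 0 -3 0 0.75;0 0 -3.5 0 0.75;0 0 -3.5 0 0.5;0 0 0 0 0.3;0 0 0 0 0;0 0 0 0 0",
)

```text
clock: 23.72
tcp_pos: [0.5902, -0.1287, 0.2985]
orientation: [-2.381, -2.048, 0.002]
contact_force: [0.7, 0.5, 0.6]
grip_width: -0.0
```

>>> carry_out(
  series="0 0 0 -0.1745 0;0 0 0 -0.1745 0;0 0 0 -0.1745 0;0 0 0 -0.1745 0;0 0 0 -0.1745 0;0 0 0 -0.1745 0;0 0 0 -0.1745 0;0 0 0 -0.1745 0",
)

```text
clock: 24.72
tcp_pos: [0.5903, -0.1289, 0.2983]
orientation: [-0.5, -3.1, 0.001]
contact_force: [0.4, -0.6, 0.2]
grip_width: 0.0
```

>>> carry_out(
  series="0 0 0 -0.1745 0;0 0 0 0 0;0 0 0 0 0",
)

```text
clock: 25.1
tcp_pos: [0.5905, -0.1291, 0.2988]
orientation: [-0.242, -3.131, 0.0]
contact_force: [0.1, -0.8, -1.1]
grip_width: 0.0
```

```bash
python3 go.py .428 -.124 .295 1.42
```

```text
tcp [ 0.5905 -0.1291  0.2988] jaw 1.4166 zax [-0.001  0.    -1.   ] w 0.0 j [-0.29  0.34  0.52  1.69 -0.18  1.17  1.69] F [ 0.1 -0.8 -1.1] t 25.1
yaw -0.0034 (or 3.138 -3.145 )
shift now cm [16.14 -2.    0.39]
shift after yaw cm [16.14 -1.94  0.39]
```

>>> carry_out(
  series="2.5 -0.3 0 0 0;4 -0.5 0 0 0;4 -0.5 0 0 0;3.6 -0.5 0 0 0;2 -0.2 0 0 0;0 0 0 0 0;0 0 0 0 0",
)

```text
clock: 25.98
tcp_pos: [0.4294, -0.1245, 0.2995]
orientation: [0.238, 3.132, 0.0]
contact_force: [-0.7, 0.2, -0.7]
grip_width: 0.0002
```

```bash
python3 go.py .428 -.124 .145 1.42
python3 - <<'E'
from h import *
t=eyes.grab_frame("top");s=eyes.grab_frame("side"); crop(s,190,120,350,290,"rs9.png",4);crop(t,260,120,400,270,"rt9.png",4)
E
```

```text
tcp [ 0.4294 -0.1245  0.2995] jaw 1.4194 zax [ 0.001 -0.    -1.   ] w 0.0002 j [-0.37  0.01  0.52  2.02 -0.01  1.11  1.58] F [-0.7  0.2 -0.7] t 25.975
yaw -0.0006 (or 3.141 -3.142 )
shift now cm [ 0.15  0.02 15.45]
shift after yaw cm [ 0.15  0.02 15.45]
```

View pics/rs9.png

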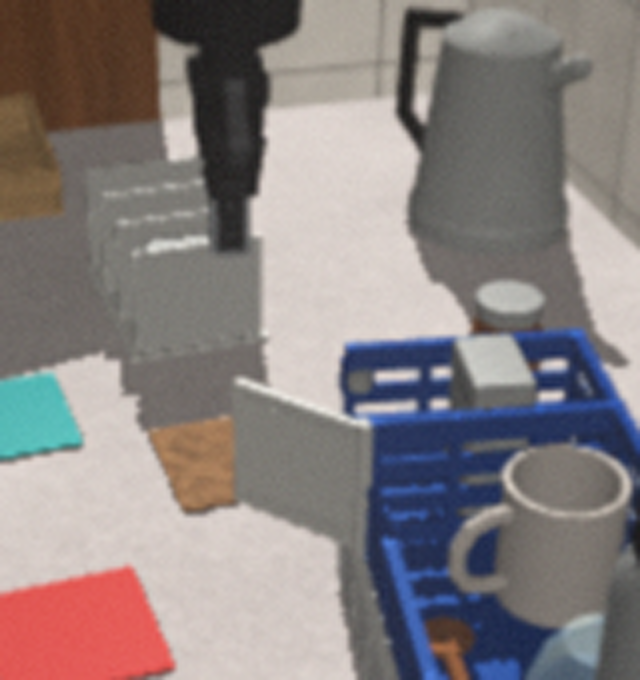

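View pics/rt9.png

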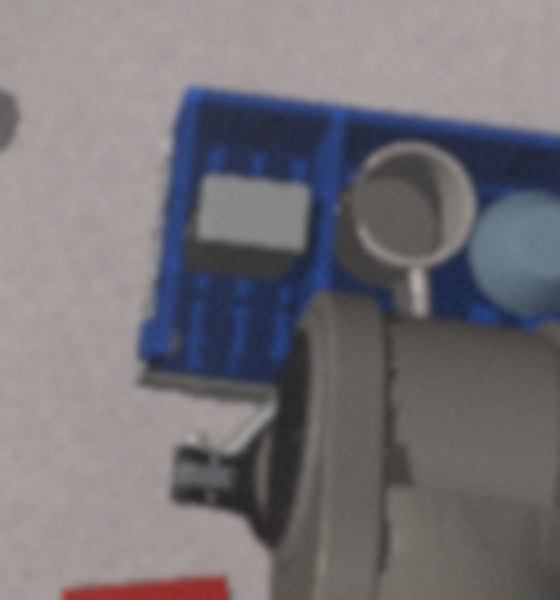

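The tin stands square in the bay (top px ~(323,173)), and the closed fingers are outside the door. Lowering beside the door.

>>> carry_out(
  series="0.3 -0.4 2 0 0;0 0 3 0 0;0 0 3.5 0 0;0 0 3 0 0;0 0 2.5 0 0;0 0 1.4 0 0;0 0 0 0 0;0 0 0 0 0",
)

```text
clock: 27.08
tcp_pos: [0.4258, -0.1283, 0.146]
orientation: [0.237, 3.131, -0.0]
contact_force: [1.0, -0.5, -0.6]
grip_width: 0.0003
```

```bash
python3 go.py
python3 - <<'E'
from h import *
s=eyes.grab_frame("side"); crop(s,190,120,350,290,"rs10.png",4)
o=r.get_obs();p=o["tcp_pos"]
cx,cy,yaw=.5868,-.1285,-.15;c,n=np.cos(yaw),np.sin(yaw)
d=p[:2]-[cx,cy];print("local",c*d[0]+n*d[1],-n*d[0]+c*d[1])
prev=None
for th in(.86,.7,.55,.4,.3,.2,.1,.0,-.03):
    off=.003+.011*np.cos(th)+.0145*abs(np.sin(th));a=np.array([-.078-.075*np.sin(th)-off*np.cos(th),-.042+.075*np.cos(th)-off*np.sin(th)]);print(th,a.round(4))
E
```

```text
tcp [ 0.4258 -0.1283  0.146 ] jaw 1.42 zax [ 0.001 -0.    -1.   ] w 0.0003 j [-0.29  0.24  0.52  2.2  -0.18  0.73  1.76] F [ 1.  -0.5 -0.6] t 27.075
local -0.15917527811091237 -0.02383238096969057
0.86 [-0.1486 -0.0091]
0.7 [-0.1422  0.002 ]
0.55 [-0.1342  0.0115]
0.4 [-0.1245  0.0198]
0.3 [-0.1172  0.0244]
0.2 [-0.1092  0.0282]
0.1 [-0.1008  0.0311]
0.0 [-0.092  0.033]
-0.03 [-0.0902  0.0334]
```

View pics/rs10.png

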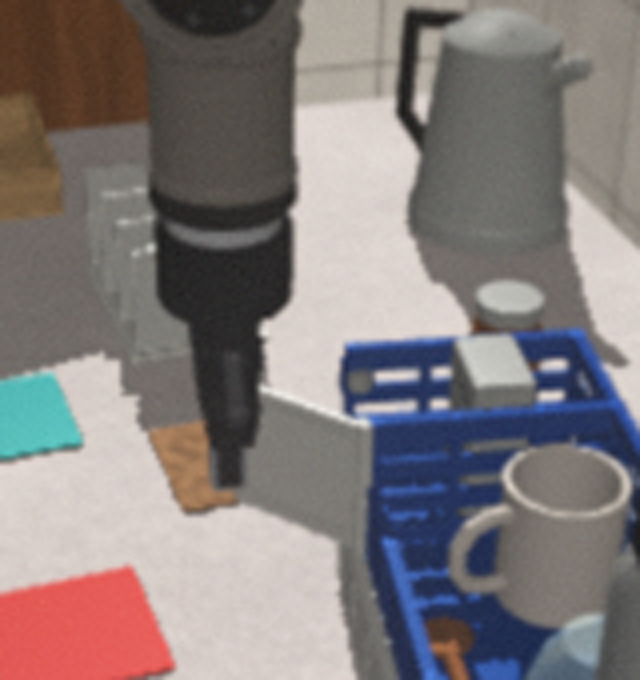

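The fingers (side px ~(247,230)) stand on the door's outer face near its free edge. Sweeping the door in along its arc.

>>> carry_out(
  series="-1 1.5 0 0 0;-0.65 1.1 0 0 0;-0.8 0.95 0 0 0;-1 0.8 0 0 0;-0.7 0.5 0 0 0;-0.6 0.3 0 0 0;0 0 0 0 0",
)

```text
clock: 28.0
tcp_pos: [0.4793, -0.0842, 0.1449]
orientation: [-0.236, -3.131, 0.0]
contact_force: [-3.9, 1.0, 0.8]
grip_width: 0.0001
```

>>> carry_out(
  series="-0.5 0.2 0 0 0;-0.5 0.2 0 0 0;-0.4 0.1 0 0 0;-0.3 0 0 0 0;0 0 0 0 0;0 0 0 0 0",
)

```text
clock: 28.75
tcp_pos: [0.4957, -0.0815, 0.1447]
orientation: [-0.236, -3.129, -0.001]
contact_force: [-5.5, 1.0, 1.3]
grip_width: -0.0001
```

```bash
cat > loc.py <<'E'
from h import *
import sys
o=r.get_obs();p=o["tcp_pos"]
cx,cy,yaw=.5868,-.1285,-.15;c,n=np.cos(yaw),np.sin(yaw)
d=p[:2]-[cx,cy];print("local",(c*d[0]+n*d[1]).round(4),(-n*d[0]+c*d[1]).round(4),p[2],o["contact_force"].round(1),o["clock"])
s=eyes.grab_frame("side"); crop(s,190,120,350,290,sys.argv[1],4)
E
python3 loc.py rs11.png
```

```text
local -0.0971 0.0328 0.14474319366957009 [-5.5  1.   1.3] 28.75
```

View pics/rs11.png

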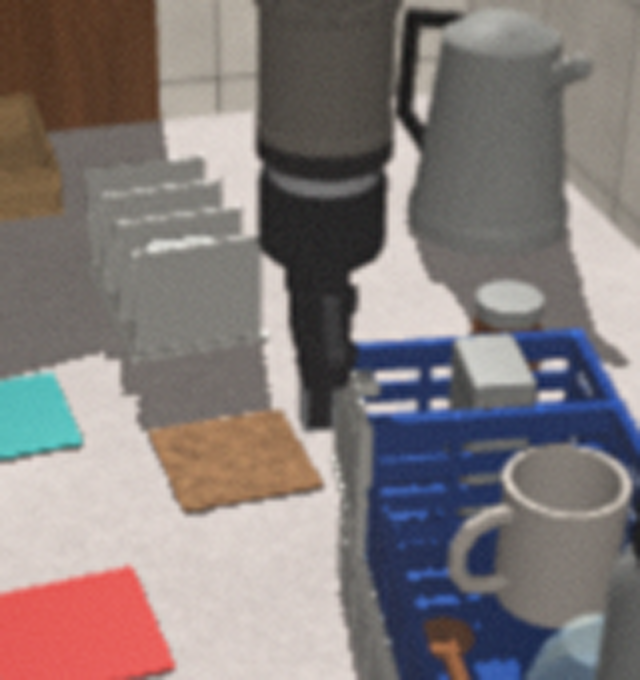

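The door is nearly shut (side px ~(278,228)) and pressing on the catch with about 5.5 N. Pushing on.

>>> carry_out(
  series="-0.2 0 0 0 0;-0.2 0 0 0 0;-0.2 0 0 0 0;0 0 0 0 0;0 0 0 0 0",
)

```text
clock: 29.42
tcp_pos: [0.4956, -0.0822, 0.1429]
orientation: [-0.238, -3.117, -0.003]
contact_force: [-20.2, 3.1, 4.9]
grip_width: 0.0
```

>>> carry_out(
  series="-0.2 0 0 0 0;-0.1 0 0 0 0;0 0 0 0 0;0 0 0 0 0",
)

```text
clock: 29.92
tcp_pos: [0.4955, -0.0824, 0.1417]
orientation: [-0.238, -3.11, -0.003]
contact_force: [-25.7, 3.7, 3.8]
grip_width: 0.0001
```

```bash
python3 loc.py rs12.png
```

```text
local -0.0972 0.032 0.1416943657605482 [-25.7   3.7   3.8] 29.925
```

View pics/rs12.png

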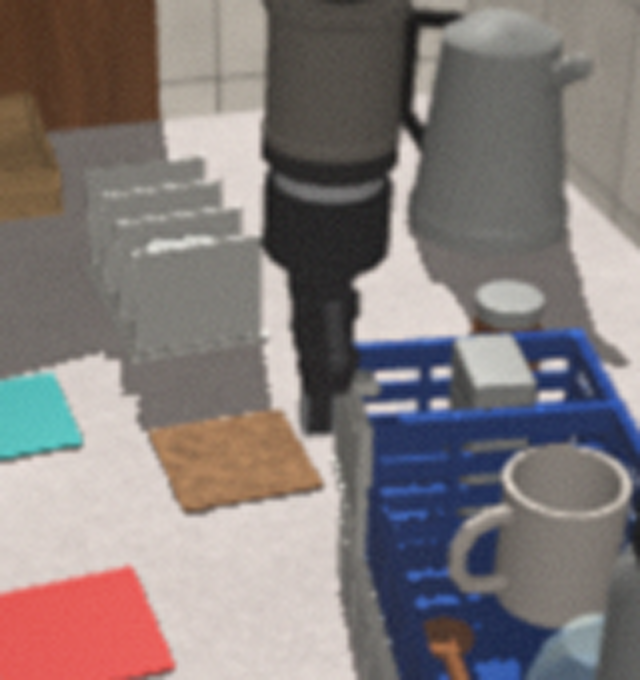

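Force rose to 26 N without motion, so the door is at a hard stop. Backing off to see whether it stays shut.

>>> carry_out(
  series="0.5 0 0 0 0;0.5 0 0 0 0;1 0 0 0 0;2 0 0 0 0;2 0 0 0 0;0 0 0 0 0;0 0 0 0 0",
)

```text
clock: 30.85
tcp_pos: [0.4483, -0.0742, 0.1459]
orientation: [0.236, 3.13, 0.0]
contact_force: [0.4, 0.1, 0.1]
grip_width: -0.0002
```

>>> carry_out(
  series="0 0 -3 0 0;0 0 -5 0 0;0 0 -5 0 0;0 0 -3 0 0;0 4 0 0 0;0 5 0 0 0;0 5 0 0 0;0 0 0 0 0",
)

```text
clock: 31.85
tcp_pos: [0.469, 0.0686, 0.3055]
orientation: [0.225, 3.133, 0.001]
contact_force: [-0.5, -0.5, 0.1]
grip_width: 0.0003
```

```bash
python3 loc.py rs13.png
python3 - <<'E'
from h import *
t=eyes.grab_frame("top");s=eyes.grab_frame("side")
def L(pts):
    cx,cy,yaw=.5868,-.1285,-.15;c,n=np.cos(yaw),np.sin(yaw)
    return [(cx+c*a-n*b,cy+n*a+c*b,z) for a,b,z in pts]
def door(th):
    f=lambda x,y:(-.078+x*np.cos(th)-y*np.sin(th),-.042+x*np.sin(th)+y*np.cos(th),.187)
    return L([f(-.003,.002),f(-.003,.092),f(.003,.092),f(.003,.002),f(-.003,.002)])
for nm,p,b in(("t",t,(290,130,370,240)),("s",s,(230,190,330,290))):
    for k,th in enumerate((0,.07,.19)): crop(p,*b,f"d{k}.png",4 if nm=="t" else 4,[((0,0,255),proj(p,door(th)))])
    crop(p,*b,"d3.png",4)
    I=[cv2.imread(f"pics/d{k}.png") for k in(3,0)]
    cv2.imwrite(f"pics/door_{nm}.png",np.hstack(I))
for p in (t,s): print([(d["uv"],d["confidence"]) for q in("door_edge","door_hinge") for d in spotter.mark_of(p,q)])
E
```

```text
local -0.1459 0.1773 0.3054617543827016 [-0.5 -0.5  0.1] 31.85
[([293.0, 207.6], 0.75), ([333.0, 214.8], 0.73)]
[([272.0, 221.0], 0.94), ([337.1, 292.4], 0.31), ([350.2, 322.0], 0.16), ([276.8, 243.2], 0.6)]
```

View pics/door_t.png

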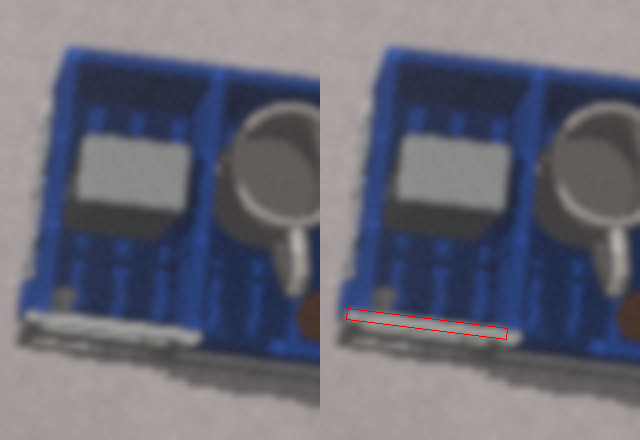

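View pics/door_s.png

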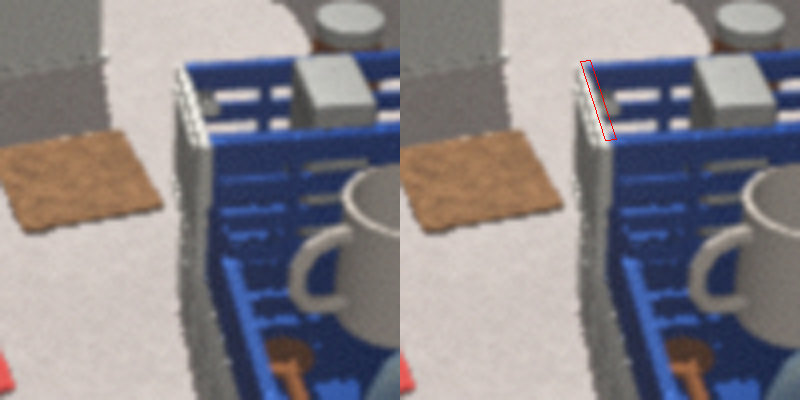

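The door lies parallel to the basket front (slope 0.114 against 0.119 modelled for θ=0; an ajar door would differ by at least 0.07). The tin stands square in the bay (top px ~(323,172)), and the arm is clear.

Run:
```python
from h import *
o=r.get_obs();print(o["clock"],o["contact_force"].round(1),abs(o["qvel"]).max())
print(r.hand_in())
```

```text
32.2 [-0.1  0.3  0.4] 0.007326672730265033
the job is handed in; nothing more can be done
None
```

I moved the tallest tin from the rack to the blue basket's narrow bay and pushed the door shut. The job is handed in at 32.2 s of the 72 s allowed; no verdict was reported.

- **Moves:** I took the tin from the left slot by its narrow ends (59.4 mm grip). I stood it on the cork mat, let go, turned 90° and regripped its broad faces (37.6 mm). It went down onto the bay floor with a 7 N touch, was released, and the door was then pushed along its arc with closed fingers.
- **Tin:** in the last pictures it stands upright and square in the bay. I judged this by eye against the basket.
- **Door:** it stayed shut after I backed off. Its top edge has slope 0.114 in the picture, against 0.119 for a fully shut door, so it is within about 0.01 rad. I felt no distinct click. The pushing force rose to 26 N against a hard stop, well above the catch's 3 to 8 N.
- **Other things:** nothing looks out of place in the last pictures, but I did not measure the positions of the bystanders. The arm was clear and still at hand-in.
- **Disagreements:** the two cameras' position fits differed by 2 to 5 mm. In the last side picture the door's top edge lay about 2 px from the model, parallel to it.

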